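# Start the press screw in its nut by feel

## Robot

A 6-joint arm with a two-finger parallel gripper is mounted at the origin on the work surface. World frame = base frame: x ahead of the robot, y to its left, z up, the work surface at z = 0. Lengths are in m, angles in rad, forces in N, time in s.
With the tool pointing down it reaches from about 0.375 to 0.925 m from the base axis. Payload 5.7 kg.
Tool frame: the origin (TCP) lies at the very end of the fingers, on their centre line; the grasp point (between the pads) lies 19 mm behind it (manip.grip_depth is the distance from the TCP to the grasp point, in m); z points along the fingers, y is the line along which they close (so a half turn about z gives the same grasp; the last joint's range is limited). The gripper opens to 88 mm and grips with 3 to 60 N. Pads are 20 mm wide; open, the fingers measure 115 mm over their backs; the gripper's body (75 mm by 178 mm) begins 61 mm behind the grasp point.
Start: joints at [-1.277, 0.359, 1.51, -0, 1.272, -0.115], TCP at [0.238, -0.551, 0.188] pointing down, gripper open.
Joint ranges: [-2.97, 2.97], [-1.01, 2.36], [0.21, 2.38], [-0.96, 4.11], [0.2, 2.71], [-2.98, 2.98]. Speed limits (rad/s): [2.39, 2.39, 3.14, 3.14, 3.14, 3.14].

## Interface

Orientations are given as [roll, pitch, yaw] about the fixed x, y, z axes, in that order (R = Rz(yaw) Ry(pitch) Rx(roll)).
In Python, from station import monitor, vision, manip gives the robot as it stands.
- The arm moves only by the tool jog_arm, never from a script. Its argument "plan" is a list that holds one entry, the list of rows, each a list of 7 numbers: the closure, from 0 (fully open) to 1 (shut), then the shift along the tool's x, y, z in units of 25 mm (1.0 is 25 mm), then the turn, a rotation vector about the tool's x, y, z in units of 8 degrees (1.0 is 8 degrees). A call has 1 to 8 rows; each row is the pose to reach, as a shift and turn from the pose commanded when the call began, along the tool's axes at that moment; what a row does not reach only later rows make up. A row lasts 1/10 s, in which the tool goes at most 50 mm and 8.59 degrees, less where a joint would pass 70% of its speed; a pose out of reach is approached as far as the arm can. A call with a gripper value outside its range is refused whole. The fingers move at their own pace and stop on an object; the grip force is fixed at half the most. Time passes only in rows, so rows that repeat a pose let the fingers close. It gives the time, the measured TCP pose, the force, the opening and the grip force at its end, in the units of the state.
- monitor.get_state(): the state, without advancing time (a new reading comes with each control period).
- vision.grab_frame(name): name is "scene" or "top"; returns the picture (480x640x3 uint8, red, green, blue); there is no depth.
- vision.calibration(name): a dict with "fx", "fy", "cx", "cy" (pixels), "k1" (the pictures are not rectified: a ray, as slopes to the right and down, at radius r is drawn at 1 + k1 r^2 times it, then the intrinsics apply), "R" (3x3) and "t" (3): a world point X has camera coordinates R X + t. Camera axes: x right, y down, z forward; pixel columns grow to the right and rows downward; lengths in m; the calibration is good to about 2 mm. A picture is of the moment at which its call begins. calibration takes no time and is no camera call.
- manip.finish_job(): hands the job in; it is judged then, once.
The state is a dict: "clock": time; "joint_positions": joint angles; "joint_vel": joint speeds; "joint_efforts": joint torques, N m; "tool_pos": TCP position; "eef_rot": TCP orientation; "force": force on the tool from outside, world axes, zero at the start; "wrist_torque": the same for the moment, N m; "finger_gap": opening from 0.0 (shut) to 1.0 (fully open); "gripper_force": force on a finger pad.
Only numpy, scipy, OpenCV 4.12 (cv2) and the standard library are available. Lean on these libraries where they do the work, as an engineer would, in place of code of your own. Each camera call takes 0.05 s, during which the arm holds its last target. There are 200 camera calls.

## Task

The screw of the small bench press is standing loose on the mouth of its nut: first take the jar of screws off the press's bridge, where it blocks the crank, and stand it upright on the bench. Then start the screw properly: hold the crank by its handle and turn it backward (counter-clockwise from above) until you feel the thread drop, and from there forward (clockwise) one full turn. Finish while still gripping the crank handle, holding the screw started and still, and leave the other things on the bench and press alone.

Things in the scene. Friction and masses are not known exactly. Their poses are not given: they have to be found in the camera images.
- press: Small grey bench screw press, fixed. Base 180 x 310 x 22 mm; two columns; flat bridge 70 mm wide, 310 mm long along the press's y axis, top 141 mm above the bench, column nuts 16 mm higher near its ends. Origin: middle of the base's underside, z up; nothing of it is over 180 mm sideways of it. Bench to its left (round 0.47 m ahead of the robot, 0.37 m to its left) is free.
- nut_face (a point): Middle of the top face of the flanged bronze nut (threaded boss) fixed in the middle of the bridge, on the screw's axis, 20 mm above the bridge top; z up. Flange 68 mm across. Right-hand thread, pitch 6 mm. Where its thread begins differs each time and is not known.
- hub_under (a point): On the screw's axis, underside of its hub (34 mm across, 27 mm high with its nut); rises and sinks with the upright guided screw (0.8 kg, about 1 mm axial play). Not yet in the thread, it rests on it. Turned backward it rides up (6 mm a turn, to 28 mm over the nut face) and 0.25 to 0.6 turn from the start drops to 22 mm; then forward it screws in, 6 mm a turn, and stays where left.
- turn (a joint): Turning angle of the screw and its crank, rad, unlimited; grows when turned backward (counter-clockwise from above), falls when turned forward. 0 only means the crank points along the nut's own -y axis; the start is between -0.85 and 0.85. At the drop a loosely held screw falls by itself; gripped firmly, the hand feels its weight (8 N) come on and must ease its grip or go down 6 mm to let it drop.
- crank_grip: Upright black handle at the crank's end: cylinder 24 mm in diameter, 64 mm high, origin at its centre (half-way up), 70 mm from the screw's axis, 49 mm above the hub's underside; crank arm's top 34 mm below this centre. It revolves freely on its pin (its yaw means nothing), so it can stay gripped without turning the hand as it goes round. About 1 N moves it along its circle.
- jar_mid (a point): Centre (half-way up) of a small glass jar of screws with steel lid, 44 mm in diameter (lid 46 mm), 75 mm high, 0.13 to 0.23 kg, standing on the bridge 70 to 85 mm from the screw's axis on the press's +y side, in the crank's way; z is its upright axis. The crank starts on the other side.
- swivel_foot: Bystander: round steel foot 40 mm across, 18 mm high, lying on the platen under the bridge; origin at its underside.
- driver_a: Bystander: screwdriver with an orange handle lying on the bench to the right.
- driver_b: Bystander: screwdriver with a black handle lying on the bench to the right.
- hammer: Bystander: hammer lying on the bench to the right, far side.
- spanner: Bystander: open spanner lying on the bench to the left, far side.
- tape: Bystander: yellow tape measure 70 x 42 x 64 mm standing beyond the press.
- big_bolt: Bystander: large hexagon bolt 55 mm high standing on its head beyond the press.
Things that resemble listed ones, but are neither listed nor needed, are in the scene too. Leave any green look-alike of the part that bears jar_mid alone.

How it is judged:
By the outcome, as a careful person would: the job done as asked, in the order asked, and still so for the second after the job is handed in, while the arm keeps its last pose, push and grip.
It also fails if it takes over 72 s, if anything falls off the work surface, if the arm or the gripper's body presses on something with over 40 N, if the wrist force passes 120 N, or if a joint passes its speed limit or range.

## Working session

There is one attempt and no reset: what is moved stays moved. The work goes in short steps, Python scripts to look and compute and a tool call to move; the robot and the scene stay as the last step left them, time stands still between calls to the robot, and variables do not carry over. Pictures are saved under pics/ and viewed, at most 10 in all, crops included, and the job is handed in when it is done.

Besides the shell and the picture viewer there is one more tool, called after "Emit:" by a JSON object that holds its "op" and its "data", one argument or row to a line. jog_arm: Moves the arm, as the interface text tells. Its arguments: {"type":"object","properties":{"plan":{"type":"array"}},"required":["plan"]}

```bash
mkdir -p pics; ls
python3 - <<'E'
from station import monitor, vision, manip
import cv2
for n in("scene","top"):
    cv2.imwrite(f"pics/{n}0.png",vision.grab_frame(n)[:,:,::-1]); print(n,vision.calibration(n))
print(monitor.get_state(), manip.grip_depth)
E
```

```text
pics
scene {'fx': 484.17754513264936, 'fy': 484.17754513264936, 'cx': 319.33446634011204, 'cy': 236.53147800862942, 'k1': 0.013786325816140753, 'R': array([[-0.52043437,  0.85383451,  0.0107096 ],
       [ 0.52378853,  0.32911776, -0.78570165],
       [-0.6743839 , -0.40329657, -0.61851292]]), 't': array([ 0.31425141, -0.16809689,  1.54572155])}
top {'fx': 611.9680662600452, 'fy': 611.9680662600452, 'cx': 318.8988081639219, 'cy': 240.57742676024353, 'k1': -0.06855867463307037, 'R': array([[-0.01780607, -0.99972145, -0.01549114],
       [-0.99489804,  0.01925469, -0.09903104],
       [ 0.09930173,  0.01364875, -0.99496376]]), 't': array([0.01523022, 0.57325531, 1.49467213])}
{'clock': 0.1, 'joint_positions': array([-1.27710842e+00,  3.59456264e-01,  1.51126241e+00, -1.85075089e-05,
        1.27250189e+00, -1.15075475e-01]), 'joint_vel': array([-0.00180307, -0.00208676, -0.00405612,  0.00145464, -0.00043834,
       -0.00045669]), 'joint_efforts': array([-9.90797503e-05, -5.16358101e+01, -2.71405649e+01,  6.76395348e-02,
        2.76020280e-02, -2.68600229e-05]), 'tool_pos': array([ 0.23829627, -0.54994525,  0.18710334]), 'eef_rot': array([-3.13997347e+00, -1.69355896e-04,  4.08768703e-01]), 'force': array([ 0.4337559 ,  0.29328398, -0.52655371]), 'wrist_torque': array([0.03122648, 0.01877351, 0.03658539]), 'gripper_force': 0.0, 'finger_gap': 1.0013464209972756} 0.0187
```

View pics/scene0.png

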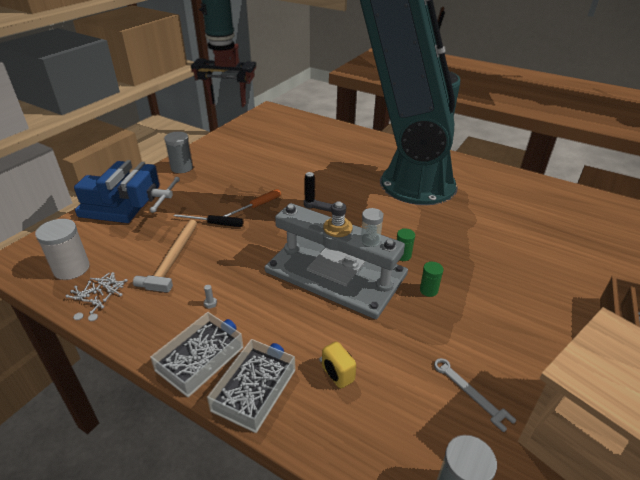

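View pics/top0.png

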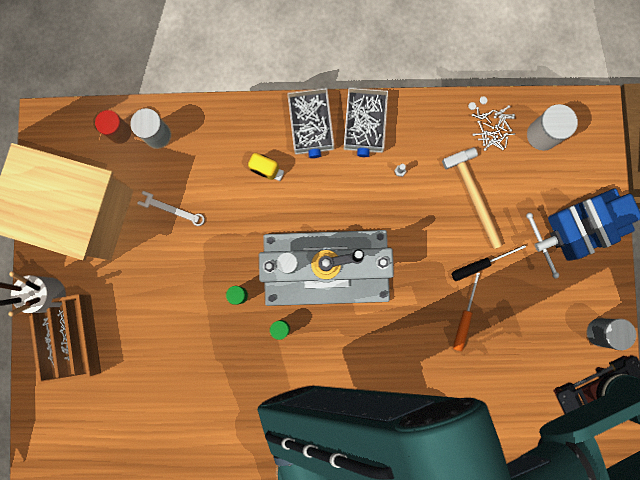

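The jar candidates in the top view are the steel-lidded glass jar on the bridge at (287,262), the green jars at (236,295) and (279,330), and some large cans. The one on the bridge, on the +y side of the screw, fits the description. I'll confirm it in an enlarged crop.

Run:
```python
import cv2,numpy as np
a=cv2.imread("pics/top0.png")[220:310,250:410]; b=cv2.imread("pics/scene0.png")[165:315,260:420]
cv2.imwrite("pics/crop_top.png",cv2.resize(a,None,fx=5,fy=5,interpolation=cv2.INTER_CUBIC))
cv2.imwrite("pics/crop_scene.png",cv2.resize(b,None,fx=4,fy=4,interpolation=cv2.INTER_CUBIC))
```

```text
(no output)
```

View pics/crop_top.png

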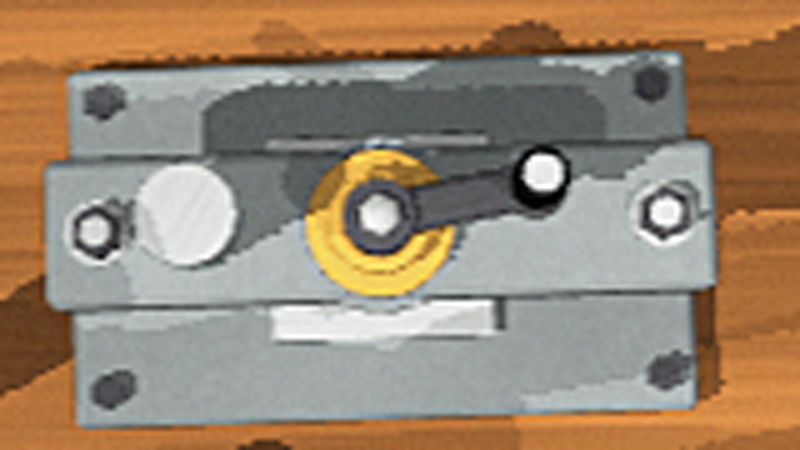

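View pics/crop_scene.png

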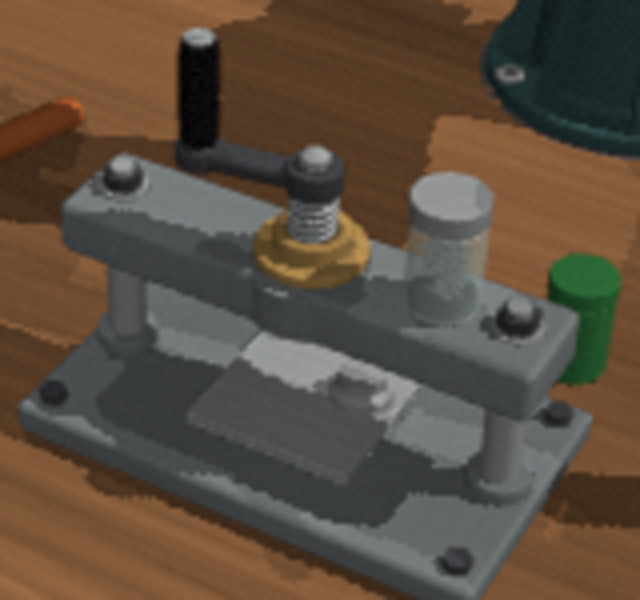

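The crop confirms the clear, steel-lidded jar standing on the bridge. In the top crop the jar lid is at (187,216), the hub nut at (380,213) and the handle top at (545,172). In the scene crop the lid top is at (452,195), the hub nut at (316,157) and the handle top at (199,37).

```bash
cat > h.py <<'E'
from station import monitor, vision, manip
import numpy as np
from scipy.optimize import least_squares
from scipy.spatial.transform import Rotation as Ro
C={n:vision.calibration(n) for n in("scene","top")}
def proj(n,X):
    c=C[n]; p=c["R"]@np.asarray(X)+c["t"]; s=p[:2]/p[2]; s=s*(1+c["k1"]*(s@s))
    return np.array([c["fx"]*s[0]+c["cx"],c["fy"]*s[1]+c["cy"]])
def onz(n,px,z):
    r=least_squares(lambda q:proj(n,[q[0],q[1],z])-px,[.55,0]); return r.x
def tri(pt,ps):
    r=least_squares(lambda q:np.r_[proj("top",q)-pt,proj("scene",q)-ps],[.55,0,.2]); return r.x,np.abs(r.fun).max()
E
python3 - <<'E'
from h import *
T=lambda x,y:np.array([x/5+250-.4,y/5+220-.4]); S=lambda x,y:np.array([x/4+260-.4,y/4+165-.4])
np.set_printoptions(precision=4,suppress=True)
for n,a,b in[("jar",(187,216),(452,195)),("hub",(380,213),(316,157)),("handle",(545,172),(199,37)),("nutL",(97,232),(519,312)),("nutR",(665,212),(124,170))]:
    print(n,*tri(T(*a),S(*b)))
print("jar",onz("top",T(187,216),.216),onz("scene",S(452,195),.216))
for z in(.157,):print("nuts",onz("top",T(97,232),z),onz("top",T(665,212),z),onz("scene",S(519,312),z),onz("scene",S(124,170),z))
print("bridge",[onz("top",T(*p),.141) for p in[(48,160),(715,142),(718,290),(46,308)]])
print("base",[onz("top",T(*p),.022) for p in[(70,72),(685,53),(695,410),(77,426)]])
for z in(.265,.267,.27):print("handle",onz("top",T(545,172),z),onz("scene",S(199,37),z))
for z in(.212,.216):print("hub",onz("top",T(380,213),z),onz("scene",S(316,157),z))
E
```

```text
jar [0.5073 0.0723 0.2179] 0.05152201141606838
hub [ 0.5074 -0.0115  0.212 ] 0.09971367434110334
handle [ 0.5193 -0.0808  0.2729] 0.09058012025673179
nutL [0.5049 0.1175 0.1549] 0.019339155466695956
nutR [ 0.509  -0.1408  0.1564] 0.06249174125116497
jar [0.5075 0.0723] [0.5048 0.0713]
nuts [0.5048 0.1173] [ 0.509  -0.1408] [0.5073 0.1185] [ 0.5097 -0.1401]
bridge [array([0.5393, 0.1411]), array([ 0.5418, -0.1661]), array([ 0.4738, -0.1655]), array([0.4712, 0.1426])]
base [array([0.5934, 0.143 ]), array([ 0.5969, -0.1652]), array([ 0.419 , -0.1651]), array([0.4166, 0.1412])]
handle [ 0.52   -0.0813] [ 0.508  -0.0877]
handle [ 0.5198 -0.0812] [ 0.5108 -0.0859]
handle [ 0.5196 -0.0811] [ 0.5151 -0.0832]
hub [ 0.5075 -0.0117] [ 0.5073 -0.0113]
hub [ 0.5072 -0.0117] [ 0.5124 -0.0086]
```

Emit:
{"op": "jog_arm", "data": {
  "plan": [
    [[0,0,0,-2,0,0,-1],[0,1,-1,-4,0,0,-2],[0,2.5,-2.3,-5.7,0,0,-3],[0,4,-3.7,-5.7,0,0,-4.1],[0,5.5,-5.1,-5.7,0,0,-5.2],[0,7,-6.5,-5.7,0,0,-6.2],[0,8.4,-7.9,-5.7,0,0,-7.3],[0,9.9,-9.3,-5.7,0,0,-8.3]]
  ]
}}

```text
clock: 0.9
tool_pos: [0.3632, -0.2604, 0.3302]
eef_rot: [-3.142, -0.0, 1.573]
force: [0.5, -0.1, 0.1]
finger_gap: 1.001
gripper_force: 0.0
```

Emit:
{"op": "jog_arm", "data": {
  "plan": [
    [[0,1.8,0.8,0,0,0,0],[0,3.6,1.6,0,0,0,0],[0,5.4,2.4,0,0,0,0],[0,7.2,3.2,0,0,0,0],[0,9,4,0,0,0,0],[0,10.7,4.7,0,0,0,0],[0,12.4,5.35,0,0,0,0],[0,12.4,5.35,0,0,0,0]]
  ]
}}

```text
clock: 1.7
tool_pos: [0.4988, 0.052, 0.3297]
eef_rot: [-3.141, -0.002, 1.573]
force: [0.4, -0.4, 0.0]
finger_gap: 1.002
gripper_force: 0.0
```

Emit:
{"op": "jog_arm", "data": {
  "plan": [
    [[0,0,0,0,0,0,0],[0,0,0,0.5,0,0,0],[0,0,0,1.2,0,0,0],[0,0,0,2,0,0,0],[0,0,0,2.8,0,0,0],[0,0,0,3.2,0,0,0],[0,0,0,3.2,0,0,0],[0,0,0,3.2,0,0,0]]
  ]
}}

```text
clock: 2.5
tool_pos: [0.4979, 0.0464, 0.2506]
eef_rot: [3.141, 0.0, 1.566]
force: [-0.1, -0.0, 0.9]
finger_gap: 1.003
gripper_force: 0.0
```

Emit:
{"op": "jog_arm", "data": {
  "plan": [
    [[0,0.6,0.2,0,0,0,0],[0,1.04,0.37,0,0,0,0],[0,1.04,0.37,0,0,0,0],[0,1.04,0.37,0,0,0,0],[0,1.04,0.37,0,0,0,0]]
  ]
}}

```text
clock: 3.0
tool_pos: [0.5071, 0.0729, 0.2505]
eef_rot: [3.141, 0.0, 1.568]
force: [-0.1, 0.6, -0.7]
finger_gap: 0.998
gripper_force: 0.0
```

Run:
```python
from h import *
import cv2
a=vision.grab_frame("scene")[:,:,::-1][130:280,270:430]
cv2.imwrite("pics/s1.png",cv2.resize(a,None,fx=4,fy=4,interpolation=cv2.INTER_CUBIC))
s=monitor.get_state();print(s["tool_pos"],s["eef_rot"],s["force"])
```

```text
[0.50703964 0.07286779 0.250446  ] [3.14153183e+00 1.41477940e-04 1.56774468e+00] [ 0.30979396 -0.23678143  0.86149121]
```

View pics/s1.png

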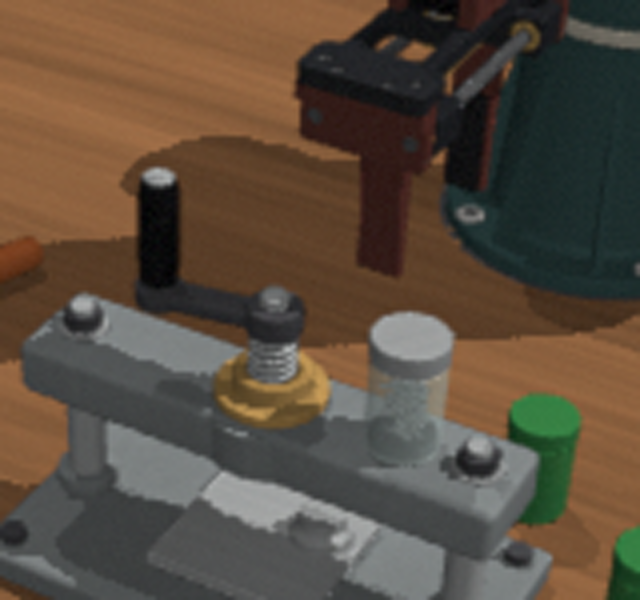

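The picture shows the fingers at (385,270) and (465,185) straddling the jar, whose lid is at (412,330). Descending and gripping.

Emit:
{"op": "jog_arm", "data": {
  "plan": [
    [[0,0,0,0.8,0,0,0],[0,0,0,1.6,0,0,0],[0,0,0,2.4,0,0,0],[0,0,0,3.1,0,0,0],[0,0,0,3.58,0,0,0],[0,0,0,3.58,0,0,0],[0.3,0,0,3.58,0,0,0],[0.3,0,0,3.58,0,0,0]]
  ]
}}

```text
clock: 3.85
tool_pos: [0.508, 0.0731, 0.1618]
eef_rot: [3.14, -0.0, 1.568]
force: [-0.4, -0.1, 0.3]
finger_gap: 0.856
gripper_force: 0.0
```

Emit:
{"op": "jog_arm", "data": {
  "plan": [
    [[0.4,0,0,0,0,0,0],[0.45,0,0,0,0,0,0],[0.55,0,0,0,0,0,0],[0.6,0,0,0,0,0,0],[0.6,0,0,0,0,0,0],[0.6,0,0,0,0,0,0]]
  ]
}}

```text
clock: 4.45
tool_pos: [0.5073, 0.0732, 0.161]
eef_rot: [3.141, -0.0, 1.568]
force: [-0.5, 0.4, 1.8]
finger_gap: 0.513
gripper_force: 30.0
```

Emit:
{"op": "jog_arm", "data": {
  "plan": [
    [[0.6,0,0,-0.3,0,0,0],[0.6,0,0,-0.9,0,0,0],[0.6,0,0,-1.7,0,0,0],[0.6,0.3,0,-2.3,0,0,0],[0.6,0.9,-0.1,-2.5,0,0,0],[0.6,1.8,-0.2,-2.5,0,0,0],[0.6,2.8,-0.3,-2.5,0,0,0],[0.6,3.8,-0.4,-2.5,0,0,0]]
  ]
}}

```text
clock: 5.25
tool_pos: [0.4964, 0.1696, 0.2229]
eef_rot: [-3.14, -0.0, 1.568]
force: [1.6, 0.1, -1.2]
finger_gap: 0.514
gripper_force: 30.0
```

Emit:
{"op": "jog_arm", "data": {
  "plan": [
    [[0.6,1,-0.1,0,0,0,0],[0.6,2,-0.2,0,0,0,0],[0.6,3,-0.3,0,0,0,0],[0.6,4,-0.4,0,0,0,0],[0.6,5,-0.5,0,0,0,0],[0.6,6,-0.7,0,0,0,0],[0.6,7,-0.9,0,0,0,0],[0.6,7.7,-1.0,0,0,0,0]]
  ]
}}

```text
clock: 6.05
tool_pos: [0.4714, 0.3627, 0.2226]
eef_rot: [-3.14, 0.0, 1.569]
force: [-0.1, 0.6, -1.2]
finger_gap: 0.51
gripper_force: 30.0
```

Emit:
{"op": "jog_arm", "data": {
  "plan": [
    [[0.6,0.2,0,0,0,0,0],[0.6,0.3,0,0,0,0,0],[0.6,0.3,0,0.3,0,0,0],[0.6,0.3,0,1,0,0,0],[0.6,0.3,0,2,0,0,0],[0.6,0.3,0,2.5,0,0,0],[0.6,0.3,0,2.5,0,0,0],[0.6,0.3,0,2.5,0,0,0]]
  ]
}}

```text
clock: 6.85
tool_pos: [0.4734, 0.3678, 0.1611]
eef_rot: [-3.142, 0.0, 1.567]
force: [-0.0, 0.1, -1.8]
finger_gap: 0.512
gripper_force: 30.0
```

Jar in hand, with a weight of about 1.5 N. Next is 140 mm down; I'll stop just above the bench and then creep.

Emit:
{"op": "jog_arm", "data": {
  "plan": [
    [[0.6,0,0,0.8,0,0,0],[0.6,0,0,1.8,0,0,0],[0.6,0,0,2.8,0,0,0],[0.6,0,0,3.8,0,0,0],[0.6,0,0,4.6,0,0,0],[0.6,0,0,5.2,0,0,0],[0.6,0,0,5.45,0,0,0],[0.6,0,0,5.45,0,0,0]]
  ]
}}

```text
clock: 7.65
tool_pos: [0.4734, 0.3684, 0.0247]
eef_rot: [3.142, -0.0, 1.568]
force: [-0.9, 0.2, -1.7]
finger_gap: 0.513
gripper_force: 30.0
```

Emit:
{"op": "jog_arm", "data": {
  "plan": [
    [[0.6,0,0,0.05,0,0,0],[0.6,0,0,0.1,0,0,0],[0.6,0,0,0.14,0,0,0],[0.6,0,0,0.14,0,0,0]]
  ]
}}

```text
clock: 8.05
tool_pos: [0.4732, 0.3684, 0.0215]
eef_rot: [3.141, -0.0, 1.568]
force: [-0.0, 0.4, -2.0]
finger_gap: 0.511
gripper_force: 30.0
```

Emit:
{"op": "jog_arm", "data": {
  "plan": [
    [[0.6,0,0,0.04,0,0,0],[0.6,0,0,0.08,0,0,0],[0.6,0,0,0.08,0,0,0],[0.6,0,0,0.08,0,0,0]]
  ]
}}

```text
clock: 8.45
tool_pos: [0.4733, 0.3685, 0.02]
eef_rot: [3.141, -0.001, 1.568]
force: [-1.3, -0.4, 6.1]
finger_gap: 0.513
gripper_force: 30.0
```

The jar is touching the bench, so I'll release it and lift.

Emit:
{"op": "jog_arm", "data": {
  "plan": [
    [[0.4,0,0,0,0,0,0],[0.3,0,0,0,0,0,0],[0.15,0,0,0,0,0,0],[0,0,0,0,0,0,0],[0,0,0,0,0,0,0],[0,0,0,0,0,0,0],[0,0,0,-0.4,0,0,0],[0,0,0,-1.2,0,0,0]]
  ]
}}

```text
clock: 9.25
tool_pos: [0.4718, 0.3675, 0.0485]
eef_rot: [-3.139, 0.002, 1.568]
force: [0.8, -1.5, 0.3]
finger_gap: 1.003
gripper_force: 0.0
```

Emit:
{"op": "jog_arm", "data": {
  "plan": [
    [[0,0,0,-1.5,0,0,0],[0,0,0,-3,0,0,0],[0,0,0,-4.5,0,0,0],[0,0,0,-6,0,0,0],[0,0,0,-7.5,0,0,0],[0,0,0,-9,0,0,0],[0,0,0,-10.5,0,0,0],[0,0,0,-11,0,0,0]]
  ]
}}

```text
clock: 10.05
tool_pos: [0.4746, 0.3692, 0.3294]
eef_rot: [3.135, -0.004, 1.568]
force: [0.2, 0.2, -0.2]
finger_gap: 1.001
gripper_force: 0.0
```

Run:
```python
from h import *
import cv2
a=vision.grab_frame("scene")[:,:,::-1][100:370,260:560]
b=vision.grab_frame("top")[:,:,::-1]
cv2.imwrite("pics/t1.png",b)
A=cv2.resize(a,(600,540),interpolation=cv2.INTER_CUBIC)
cv2.imwrite("pics/s2.png",A)
s=monitor.get_state();print(s["clock"],s["tool_pos"],s["eef_rot"],s["force"])
```

```text
10.15 [0.4739998  0.36884362 0.32663388] [ 3.13754626e+00 -2.61056498e-03  1.56774084e+00] [ 0.05443544 -0.11729728 -1.38655117]
```

View pics/s2.png

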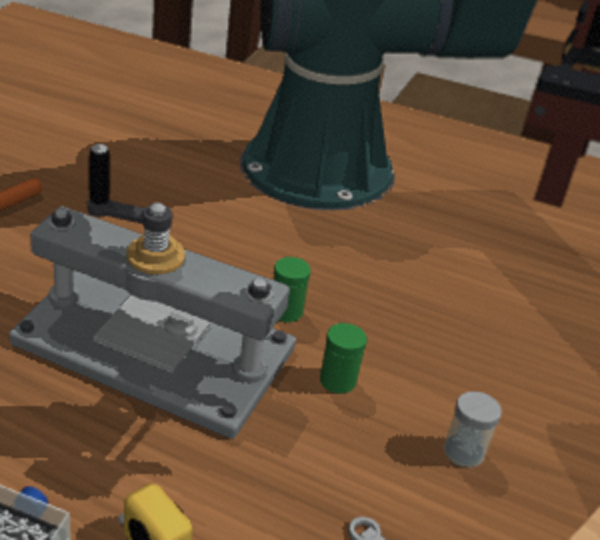

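The jar stands upright at (472,430), clear of everything, and the crank hasn't moved, with its handle at (99,175). Moving to the handle.

Emit:
{"op": "jog_arm", "data": {
  "plan": [
    [[0,-0.6,0,0,0,0,0],[0,-1.8,0.1,0,0,0,0],[0,-3.2,0.3,0,0,0,0],[0,-4.6,0.5,0,0,0,0],[0,-6,0.7,0,0,0,0],[0,-7.4,0.8,0,0,0,0],[0,-8.8,0.9,0,0,0,0],[0,-10,1,0,0,0,0]]
  ]
}}

```text
clock: 10.95
tool_pos: [0.4951, 0.1154, 0.3214]
eef_rot: [-3.137, 0.001, 1.567]
force: [0.1, -0.6, 0.2]
finger_gap: 1.0
gripper_force: 0.0
```

Emit:
{"op": "jog_arm", "data": {
  "plan": [
    [[0,-1.4,0.2,0,0,0,0],[0,-2.8,0.3,0,0,0,0],[0,-4.2,0.5,0,0,0,0],[0,-5.6,0.6,0,0,0,0],[0,-7,0.7,0,0,0,0],[0,-8,0.83,0,0,0,0],[0,-8,0.83,0,0,0,0],[0,-8,0.83,0,0,0,0]]
  ]
}}

```text
clock: 11.75
tool_pos: [0.5157, -0.082, 0.322]
eef_rot: [-3.138, -0.002, 1.566]
force: [0.7, 1.0, -1.5]
finger_gap: 1.0
gripper_force: 0.0
```

Run:
```python
from h import *
s=monitor.get_state();print(s["clock"],s["tool_pos"],s["eef_rot"],s["force"],s["joint_positions"])
```

```text
11.75 [ 0.51568693 -0.08201085  0.3219993 ] [-3.13760927e+00 -1.65957472e-03  1.56590857e+00] [ 0.70755995  0.98283857 -1.53789914] [-2.90425640e-01  1.50373216e-01  1.46769580e+00  4.70789912e-04
  1.52781320e+00 -2.85562431e-01]
```

Emit:
{"op": "jog_arm", "data": {
  "plan": [
    [[0,0,0.15,0.6,0,0,0],[0,0,0.15,1.4,0,0,0],[0,0,0.15,2.2,0,0,0],[0,0,0.15,3,0,0,0],[0,0,0.15,3.7,0,0,0],[0,0,0.15,4.05,0,0,0],[0,0,0.15,4.05,0,0,0],[0,0,0.15,4.05,0,0,0]]
  ]
}}

```text
clock: 12.55
tool_pos: [0.5212, -0.0814, 0.2231]
eef_rot: [3.142, -0.0, 1.568]
force: [0.4, -0.6, 0.7]
finger_gap: 1.0
gripper_force: 0.0
```

Run:
```python
from h import *
import cv2
a=vision.grab_frame("scene")[:,:,::-1][130:250,250:410]
b=vision.grab_frame("top")[:,:,::-1][220:310,250:410]
cv2.imwrite("pics/st3.png",np.vstack([cv2.resize(a,(640,320)if 0 else (427,320),interpolation=cv2.INTER_CUBIC),cv2.resize(b,(427,240),interpolation=cv2.INTER_CUBIC)]))
s=monitor.get_state();print(s["clock"],s["tool_pos"],s["force"])
```

```text
12.65 [ 0.52178252 -0.08183734  0.22373462] [-0.85848676  0.55166157 -0.38279877]
```

View pics/st3.png

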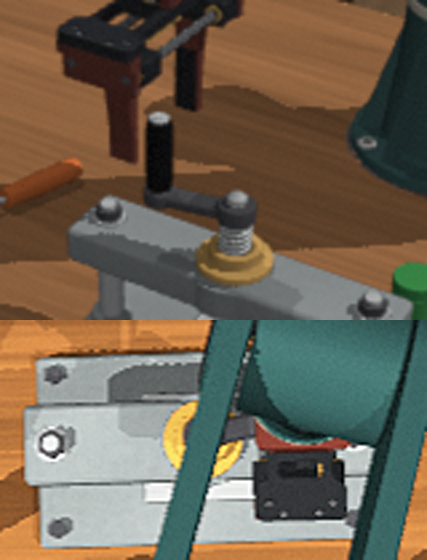

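Run:
```python
from h import *
f=lambda p:(proj("scene",p)-[250,130])*427/160
for p in[(.5215,-.0815,.2235),(.5655,-.0815,.2235),(.4775,-.0815,.2235),(.5195,-.081,.269),(.5195,-.081,.204),(.5655,-.0715,.2235),(.5655,-.0915,.2235),(.5793,-.0715,.2235)]:print(p,f(p).round())
```

```text
(0.5215, -0.0815, 0.2235) [156. 169.]
(0.5655, -0.0815, 0.2235) [127. 194.]
(0.4775, -0.0815, 0.2235) [183. 145.]
(0.5195, -0.081, 0.269) [158. 121.]
(0.5195, -0.081, 0.204) [158. 187.]
(0.5655, -0.0715, 0.2235) [138. 197.]
(0.5655, -0.0915, 0.2235) [117. 190.]
(0.5793, -0.0715, 0.2235) [128. 205.]
```

Run:
```python
from h import *
import cv2
I=vision.grab_frame("scene")[:,:,::-1].copy()
a=cv2.resize(I[140:220,270:370],None,fx=8,fy=7.5,interpolation=cv2.INTER_CUBIC)
a=np.clip(255*(a/255.)**.6,0,255).astype(np.uint8)
s=monitor.get_state(); p=s["tool_pos"];print(p)
for d in(-.044,0,.044):
    q=proj("scene",p+[d,0,0])-[270,140]; cv2.circle(a,(int(q[0]*8),int(q[1]*7.5)),4,(0,255,0),-1)
cv2.imwrite("pics/s4.png",a)
```

```text
[ 0.52182152 -0.08193497  0.22376086]
```

View pics/s4.png

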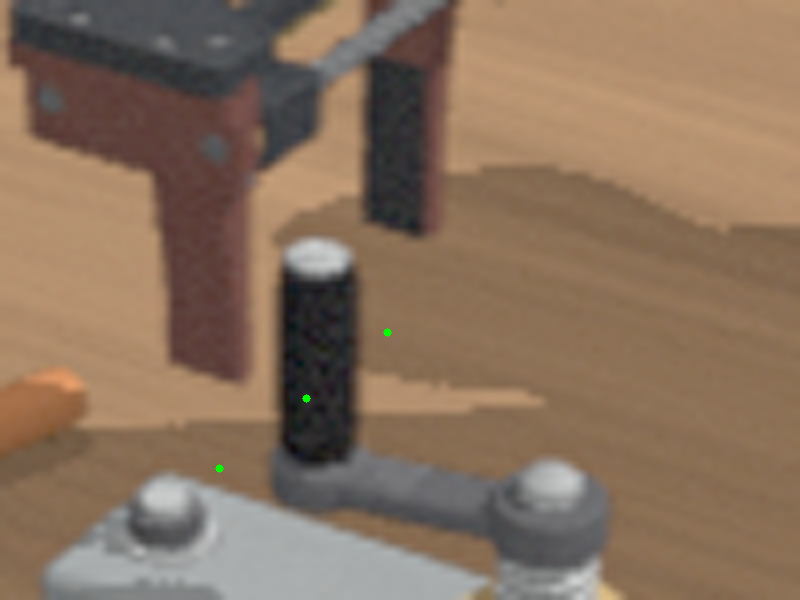

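The handle stands at (320,350) in the crop, between the fingers. The drawn finger ends at (208,372) and (400,228) appear about 28 mm higher than the reported TCP (dots). I'll lower to a height that grips the handle well on either reading and stays clear of the crank arm, then close.

Emit:
{"op": "jog_arm", "data": {
  "plan": [
    [[0,0,-0.08,0.25,0,0,0],[0,0,-0.08,0.47,0,0,0],[0,0,-0.08,0.47,0,0,0],[0.3,0,-0.08,0.47,0,0,0],[0.5,0,-0.08,0.47,0,0,0],[0.65,0,-0.08,0.47,0,0,0],[0.72,0,-0.08,0.47,0,0,0],[0.8,0,-0.08,0.47,0,0,0]]
  ]
}}

```text
clock: 13.5
tool_pos: [0.5193, -0.0819, 0.2111]
eef_rot: [3.141, -0.0, 1.568]
force: [1.2, 0.3, 0.1]
finger_gap: 0.584
gripper_force: 0.0
```

Emit:
{"op": "jog_arm", "data": {
  "plan": [
    [[0.85,0,0,0,0,0,0],[0.85,0,0,0,0,0,0],[0.85,0,0,0,0,0,0],[0.85,0,0,0,0,0,0]]
  ]
}}

```text
clock: 13.9
tool_pos: [0.519, -0.0819, 0.2111]
eef_rot: [-3.141, -0.0, 1.568]
force: [-0.3, -0.1, 0.4]
finger_gap: 0.267
gripper_force: 30.0
```

Run:
```python
from h import *
import cv2
I=vision.grab_frame("scene")[:,:,::-1].copy()
s=monitor.get_state(); print(s["clock"],s["tool_pos"],s["force"],s["wrist_torque"],s["finger_gap"])
a=cv2.resize(I[140:240,270:390],None,fx=5,fy=5,interpolation=cv2.INTER_CUBIC)
cv2.imwrite("pics/s5.png",np.clip(255*(a/255.)**.6,0,255).astype(np.uint8))
```

```text
13.95 [ 0.51903152 -0.08184372  0.21103044] [ 0.10978235  0.23754107 -0.06210629] [-0.03018904  0.01608443  0.0146845 ] 0.27147825040769186
```

View pics/s5.png

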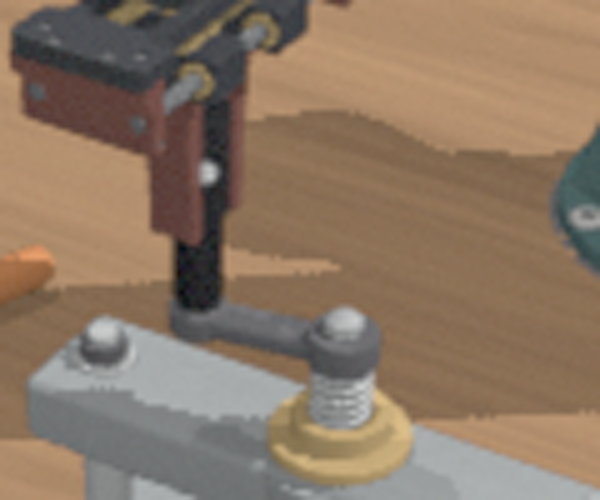

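Gripped: the gap is 23.8 mm and the fingers hold the upper half of the handle at (205,200). Now work out the circle moves.

```bash
cat > arc.py <<'E'
import sys,numpy as np
# arc.py phi0 sign start end step... prints tool-unit shifts
def arc(a,b,n,p0=9.6,r=70.0,settle=0):
    f=lambda d:np.array([-r*np.cos(np.radians(p0+d)), r*np.sin(np.radians(p0+d)), -6*d/360.])/25
    return [[.85]+list((f(d)-f(a)).round(2))+[0,0,0] for d in np.linspace(a,b,n+1)[1:]]
for s in sys.argv[1:]:
    a,b,n=map(float,s.split(":")); print(s,[[float(v) for v in r[1:4]] for r in arc(a,b,int(n))])
E
python3 arc.py 0:20:5 20:60:8 60:84:6 84:96:3 96:108:3 108:120:3 120:132:3 132:144:3
```

```text
0:20:5 [[0.04, 0.19, -0.0], [0.09, 0.38, -0.01], [0.16, 0.56, -0.01], [0.24, 0.74, -0.01], [0.33, 0.92, -0.01]]
20:60:8 [[0.13, 0.21, -0.0], [0.28, 0.4, -0.01], [0.44, 0.58, -0.01], [0.62, 0.75, -0.01], [0.81, 0.9, -0.02], [1.02, 1.03, -0.02], [1.23, 1.15, -0.02], [1.46, 1.24, -0.03]]
60:84:6 [[0.19, 0.06, -0.0], [0.37, 0.11, -0.01], [0.57, 0.15, -0.01], [0.76, 0.17, -0.01], [0.96, 0.18, -0.01], [1.15, 0.17, -0.02]]
84:96:3 [[0.19, -0.02, -0.0], [0.39, -0.05, -0.01], [0.58, -0.1, -0.01]]
96:108:3 [[0.19, -0.06, -0.0], [0.37, -0.13, -0.01], [0.54, -0.22, -0.01]]
108:120:3 [[0.17, -0.1, -0.0], [0.33, -0.2, -0.01], [0.49, -0.32, -0.01]]
120:132:3 [[0.15, -0.13, -0.0], [0.28, -0.27, -0.01], [0.41, -0.42, -0.01]]
132:144:3 [[0.12, -0.16, -0.0], [0.22, -0.32, -0.01], [0.31, -0.49, -0.01]]
```

Emit:
{"op": "jog_arm", "data": {
  "plan": [
    [[0.85,0.04,0.19,0,0,0,0],[0.85,0.09,0.38,-0.01,0,0,0],[0.85,0.16,0.56,-0.01,0,0,0],[0.85,0.24,0.74,-0.01,0,0,0],[0.85,0.33,0.92,-0.01,0,0,0],[0.85,0.33,0.92,-0.01,0,0,0]]
  ]
}}

```text
clock: 14.55
tool_pos: [0.5429, -0.0727, 0.2113]
eef_rot: [3.141, -0.001, 1.568]
force: [-2.3, 2.8, 0.9]
finger_gap: 0.265
gripper_force: 30.0
```

Emit:
{"op": "jog_arm", "data": {
  "plan": [
    [[0.85,0.13,0.21,0,0,0,0],[0.85,0.28,0.4,-0.01,0,0,0],[0.85,0.44,0.58,-0.01,0,0,0],[0.85,0.62,0.75,-0.01,0,0,0],[0.85,0.81,0.9,-0.02,0,0,0],[0.85,1.02,1.03,-0.02,0,0,0],[0.85,1.23,1.15,-0.02,0,0,0],[0.85,1.46,1.24,-0.03,0,0,0]]
  ]
}}

```text
clock: 15.35
tool_pos: [0.5719, -0.0372, 0.2118]
eef_rot: [-3.138, 0.0, 1.568]
force: [-6.7, -0.4, 2.9]
finger_gap: 0.268
gripper_force: 30.0
```

Emit:
{"op": "jog_arm", "data": {
  "plan": [
    [[0.85,0.19,0.06,0,0,0,0],[0.85,0.37,0.11,-0.01,0,0,0],[0.85,0.57,0.15,-0.01,0,0,0],[0.85,0.76,0.17,-0.01,0,0,0],[0.85,0.96,0.18,-0.01,0,0,0],[0.85,1.15,0.17,-0.02,0,0,0],[0.85,1.15,0.17,-0.02,0,0,0]]
  ]
}}

```text
clock: 16.05
tool_pos: [0.576, -0.0086, 0.2122]
eef_rot: [-3.138, 0.001, 1.568]
force: [-7.3, 0.5, 3.6]
finger_gap: 0.265
gripper_force: 30.0
```

Run:
```python
from h import *
for i in range(4):
    s=monitor.get_state(); print(s["clock"],s["tool_pos"],s["force"],s["wrist_torque"],s["finger_gap"]); vision.grab_frame("top")
```

```text
16.05 [ 0.57602636 -0.00855961  0.21220919] [-7.32834584  0.48019042  3.62788966] [ 1.14047984e-03  1.14406682e+00 -1.97673722e-02] 0.2648594553135209
16.1 [ 0.57605067 -0.00857634  0.21223748] [-6.63165965  0.04568187  3.858427  ] [-0.04972557  1.15386092  0.03806564] 0.26560706047795696
16.15 [ 0.57604772 -0.00854906  0.21224007] [-6.85465701 -1.01616406  3.51297556] [-0.05215632  1.20562801 -0.02357508] 0.26506735388942726
16.2 [ 0.57601158 -0.00856512  0.2122057 ] [-7.01997232  0.21903553  3.60892154] [-0.00647507  1.16112007  0.02041308] 0.2630598340922698
```

Emit:
{"op": "jog_arm", "data": {
  "plan": [
    [[0.85,0.19,-0.06,0,0,0,0],[0.85,0.39,-0.11,-0.01,0,0,0],[0.85,0.58,-0.16,-0.01,0,0,0],[0.85,0.58,-0.16,-0.01,0,0,0]]
  ]
}}

```text
clock: 16.65
tool_pos: [0.5734, 0.0066, 0.2126]
eef_rot: [-3.141, -0.0, 1.568]
force: [-3.6, 0.1, -0.8]
finger_gap: 0.266
gripper_force: 30.0
```

Emit:
{"op": "jog_arm", "data": {
  "plan": [
    [[0.85,0.19,-0.06,0,0,0,0],[0.85,0.37,-0.13,-0.01,0,0,0],[0.85,0.54,-0.22,-0.01,0,0,0],[0.85,0.54,-0.22,-0.01,0,0,0]]
  ]
}}

```text
clock: 17.05
tool_pos: [0.5677, 0.0204, 0.2129]
eef_rot: [-3.141, -0.001, 1.568]
force: [-3.4, -1.0, -0.7]
finger_gap: 0.261
gripper_force: 30.0
```

Emit:
{"op": "jog_arm", "data": {
  "plan": [
    [[0.85,0.17,-0.1,0,0,0,0],[0.85,0.33,-0.2,-0.01,0,0,0],[0.85,0.49,-0.34,-0.01,0,0,0],[0.85,0.49,-0.34,-0.01,0,0,0]]
  ]
}}

```text
clock: 17.45
tool_pos: [0.5592, 0.0327, 0.2132]
eef_rot: [-3.141, -0.001, 1.568]
force: [-1.7, -0.9, -2.3]
finger_gap: 0.264
gripper_force: 30.0
```

Emit:
{"op": "jog_arm", "data": {
  "plan": [
    [[0.85,0.15,-0.13,0,0,0,0],[0.85,0.28,-0.27,-0.01,0,0,0],[0.85,0.41,-0.42,-0.01,0,0,0],[0.85,0.41,-0.42,-0.01,0,0,0]]
  ]
}}

```text
clock: 17.85
tool_pos: [0.5484, 0.0428, 0.2133]
eef_rot: [-3.141, -0.001, 1.568]
force: [-1.8, -2.0, -5.3]
finger_gap: 0.268
gripper_force: 30.0
```

```bash
python3 arc.py 144:156:3 156:168:3 168:180:3 180:192:3 192:204:3 204:216:3
```

```text
144:156:3 [[0.08, -0.18, -0.0], [0.15, -0.36, -0.01], [0.2, -0.55, -0.01]]
156:168:3 [[0.04, -0.19, -0.0], [0.07, -0.38, -0.01], [0.09, -0.58, -0.01]]
168:180:3 [[0.0, -0.2, -0.0], [-0.01, -0.39, -0.01], [-0.04, -0.58, -0.01]]
180:192:3 [[-0.04, -0.19, -0.0], [-0.09, -0.38, -0.01], [-0.16, -0.56, -0.01]]
192:204:3 [[-0.08, -0.18, -0.0], [-0.17, -0.35, -0.01], [-0.27, -0.52, -0.01]]
204:216:3 [[-0.11, -0.16, -0.0], [-0.24, -0.31, -0.01], [-0.37, -0.45, -0.01]]
```

The weight seems to be coming on (−5.3 N). I'll test by lowering 1 mm.

Emit:
{"op": "jog_arm", "data": {
  "plan": [
    [[0.85,0,0,0.02,0,0,0],[0.85,0,0,0.04,0,0,0],[0.85,0,0,0.04,0,0,0]]
  ]
}}

```text
clock: 18.15
tool_pos: [0.5494, 0.042, 0.2128]
eef_rot: [3.141, -0.0, 1.568]
force: [-2.7, -1.2, -1.2]
finger_gap: 0.266
gripper_force: 30.0
```

Still supported, so no drop yet. Continuing.

Emit:
{"op": "jog_arm", "data": {
  "plan": [
    [[0.85,0.12,-0.16,0,0,0,0],[0.85,0.22,-0.32,0,0,0,0],[0.85,0.31,-0.49,-0.005,0,0,0],[0.85,0.31,-0.49,-0.005,0,0,0]]
  ]
}}

```text
clock: 18.55
tool_pos: [0.5356, 0.0504, 0.212]
eef_rot: [-3.14, -0.001, 1.568]
force: [-1.8, -0.7, -7.6]
finger_gap: 0.264
gripper_force: 30.0
```

Emit:
{"op": "jog_arm", "data": {
  "plan": [
    [[0.85,0.08,-0.18,0,0,0,0],[0.85,0.15,-0.36,-0.005,0,0,0],[0.85,0.2,-0.55,-0.008,0,0,0],[0.85,0.2,-0.55,-0.008,0,0,0]]
  ]
}}

```text
clock: 18.95
tool_pos: [0.5223, 0.0551, 0.2128]
eef_rot: [-3.141, -0.0, 1.568]
force: [-1.8, -2.0, -8.4]
finger_gap: 0.263
gripper_force: 30.0
```

The weight is on (−7.6, then −8.4 N), and it came on around 138°. Lowering to let the screw drop.

Emit:
{"op": "jog_arm", "data": {
  "plan": [
    [[0.85,0,0,0.04,0,0,0],[0.85,0,0,0.08,0,0,0],[0.85,0,0,0.12,0,0,0],[0.85,0,0,0.12,0,0,0]]
  ]
}}

```text
clock: 19.35
tool_pos: [0.5233, 0.0549, 0.2096]
eef_rot: [-3.141, -0.0, 1.568]
force: [-1.9, -1.9, -8.7]
finger_gap: 0.267
gripper_force: 30.0
```

Emit:
{"op": "jog_arm", "data": {
  "plan": [
    [[0.85,0,0,0.03,0,0,0],[0.85,0,0,0.06,0,0,0],[0.85,0,0,0.08,0,0,0],[0.85,0,0,0.08,0,0,0]]
  ]
}}

```text
clock: 19.75
tool_pos: [0.5235, 0.0548, 0.208]
eef_rot: [3.141, -0.0, 1.568]
force: [-1.5, -2.1, -7.0]
finger_gap: 0.266
gripper_force: 30.0
```

Emit:
{"op": "jog_arm", "data": {
  "plan": [
    [[0.85,0,0,0.02,0,0,0],[0.85,0,0,0.03,0,0,0],[0.85,0,0,0.03,0,0,0]]
  ]
}}

```text
clock: 20.05
tool_pos: [0.5238, 0.0547, 0.2077]
eef_rot: [3.14, 0.0, 1.568]
force: [-1.0, -2.2, -2.0]
finger_gap: 0.268
gripper_force: 30.0
```

Emit:
{"op": "jog_arm", "data": {
  "plan": [
    [[0.85,0,0,0.02,0,0,0],[0.85,0,0,0.03,0,0,0],[0.85,0,0,0.03,0,0,0]]
  ]
}}

```text
clock: 20.35
tool_pos: [0.5242, 0.0547, 0.2074]
eef_rot: [3.139, 0.0, 1.568]
force: [-2.8, -4.2, 4.6]
finger_gap: 0.265
gripper_force: 30.0
```

```bash
sed -i 's/p0=9.6/p0=10.7/' arc.py; python3 arc.py 156:138:4 138:98:8 98:58:8 58:18:8 18:-22:8 -22:-62:8 -62:-102:8 -102:-142:8 -142:-182:8 -182:-222:8 -222:-230:2
```

```text
156:138:4 [[-0.06, 0.21, 0.0], [-0.13, 0.42, 0.01], [-0.23, 0.62, 0.01], [-0.33, 0.81, 0.01]]
138:98:8 [[-0.14, 0.2, 0.0], [-0.29, 0.39, 0.01], [-0.46, 0.57, 0.01], [-0.64, 0.73, 0.01], [-0.84, 0.87, 0.02], [-1.05, 1.0, 0.02], [-1.27, 1.11, 0.02], [-1.49, 1.2, 0.03]]
98:58:8 [[-0.23, 0.07, 0.0], [-0.47, 0.12, 0.01], [-0.72, 0.14, 0.01], [-0.96, 0.15, 0.01], [-1.2, 0.13, 0.02], [-1.45, 0.09, 0.02], [-1.68, 0.04, 0.02], [-1.91, -0.04, 0.03]]
58:18:8 [[-0.22, -0.1, 0.0], [-0.44, -0.22, 0.01], [-0.64, -0.35, 0.01], [-0.83, -0.51, 0.01], [-1.01, -0.67, 0.02], [-1.17, -0.86, 0.02], [-1.31, -1.06, 0.02], [-1.44, -1.26, 0.03]]
18:-22:8 [[-0.11, -0.22, 0.0], [-0.2, -0.45, 0.01], [-0.26, -0.68, 0.01], [-0.31, -0.92, 0.01], [-0.34, -1.16, 0.02], [-0.34, -1.41, 0.02], [-0.33, -1.65, 0.02], [-0.29, -1.89, 0.03]]
-22:-62:8 [[0.06, -0.24, 0.0], [0.14, -0.47, 0.01], [0.24, -0.69, 0.01], [0.35, -0.91, 0.01], [0.49, -1.11, 0.02], [0.64, -1.3, 0.02], [0.81, -1.48, 0.02], [1.0, -1.64, 0.03]]
-62:-102:8 [[0.2, -0.14, 0.0], [0.41, -0.27, 0.01], [0.63, -0.38, 0.01], [0.85, -0.47, 0.01], [1.09, -0.54, 0.02], [1.33, -0.58, 0.02], [1.57, -0.61, 0.02], [1.81, -0.61, 0.03]]
-102:-142:8 [[0.24, 0.02, 0.0], [0.49, 0.05, 0.01], [0.72, 0.11, 0.01], [0.95, 0.19, 0.01], [1.18, 0.29, 0.02], [1.39, 0.41, 0.02], [1.59, 0.54, 0.02], [1.78, 0.7, 0.03]]
-142:-182:8 [[0.18, 0.17, 0.0], [0.34, 0.35, 0.01], [0.48, 0.55, 0.01], [0.61, 0.76, 0.01], [0.72, 0.98, 0.02], [0.8, 1.21, 0.02], [0.87, 1.44, 0.02], [0.92, 1.68, 0.03]]
-182:-222:8 [[0.03, 0.24, 0.0], [0.03, 0.49, 0.01], [0.02, 0.73, 0.01], [-0.02, 0.97, 0.01], [-0.08, 1.21, 0.02], [-0.16, 1.44, 0.02], [-0.26, 1.66, 0.02], [-0.38, 1.88, 0.03]]
-222:-230:2 [[-0.11, 0.16, 0.0], [-0.23, 0.32, 0.01]]
```

The screw is seated, with the force reversing at z ≈ 0.2077 m (a 6 mm drop). Now forward.

Emit:
{"op": "jog_arm", "data": {
  "plan": [
    [[0.85,-0.06,0.21,0,0,0,0],[0.85,-0.13,0.42,0.005,0,0,0],[0.85,-0.23,0.62,0.01,0,0,0],[0.85,-0.33,0.81,0.01,0,0,0]]
  ]
}}

```text
clock: 20.75
tool_pos: [0.5435, 0.0463, 0.207]
eef_rot: [-3.142, 0.0, 1.568]
force: [-5.0, -3.1, 7.7]
finger_gap: 0.265
gripper_force: 30.0
```

Emit:
{"op": "jog_arm", "data": {
  "plan": [
    [[0.85,-0.14,0.2,0,0,0,0],[0.85,-0.29,0.39,0.005,0,0,0],[0.85,-0.46,0.57,0.01,0,0,0],[0.85,-0.64,0.73,0.013,0,0,0],[0.85,-0.84,0.87,0.017,0,0,0],[0.85,-1.05,1.0,0.02,0,0,0],[0.85,-1.27,1.11,0.023,0,0,0],[0.85,-1.49,1.2,0.027,0,0,0]]
  ]
}}

```text
clock: 21.55
tool_pos: [0.5724, 0.0099, 0.2062]
eef_rot: [-3.14, -0.002, 1.568]
force: [-6.4, 0.9, 9.8]
finger_gap: 0.264
gripper_force: 30.0
```

Emit:
{"op": "jog_arm", "data": {
  "plan": [
    [[0.85,-0.23,0.05,-0.01,0,0,0],[0.85,-0.47,0.09,-0.01,0,0,0],[0.85,-0.72,0.1,-0.01,0,0,0],[0.85,-0.96,0.11,-0.01,0,0,0],[0.85,-1.2,0.09,-0.005,0,0,0],[0.85,-1.45,0.05,-0.005,0,0,0],[0.85,-1.68,0,0,0,0,0],[0.85,-1.91,-0.08,0,0,0,0]]
  ]
}}

```text
clock: 22.35
tool_pos: [0.5716, -0.0381, 0.2058]
eef_rot: [3.141, -0.002, 1.568]
force: [-1.9, 2.9, 4.4]
finger_gap: 0.265
gripper_force: 30.0
```

Emit:
{"op": "jog_arm", "data": {
  "plan": [
    [[0.85,-0.22,-0.1,0,0,0,0],[0.85,-0.44,-0.22,0.005,0,0,0],[0.85,-0.64,-0.35,0.01,0,0,0],[0.85,-0.83,-0.51,0.013,0,0,0],[0.85,-1.01,-0.67,0.017,0,0,0],[0.85,-1.17,-0.86,0.02,0,0,0],[0.85,-1.31,-1.06,0.023,0,0,0],[0.85,-1.44,-1.26,0.027,0,0,0]]
  ]
}}

```text
clock: 23.15
tool_pos: [0.5401, -0.0745, 0.2051]
eef_rot: [3.14, -0.001, 1.568]
force: [0.0, 3.9, 5.3]
finger_gap: 0.264
gripper_force: 30.0
```

Emit:
{"op": "jog_arm", "data": {
  "plan": [
    [[0.85,-0.1,-0.22,0,0,0,0],[0.85,-0.18,-0.45,0,0,0,0],[0.85,-0.24,-0.68,0,0,0,0],[0.85,-0.29,-0.92,0.005,0,0,0],[0.85,-0.32,-1.16,0.01,0,0,0],[0.85,-0.32,-1.41,0.01,0,0,0],[0.85,-0.31,-1.65,0.015,0,0,0],[0.85,-0.27,-1.89,0.02,0,0,0]]
  ]
}}

```text
clock: 23.95
tool_pos: [0.4921, -0.0817, 0.2045]
eef_rot: [3.141, 0.001, 1.568]
force: [3.0, -1.7, 5.5]
finger_gap: 0.265
gripper_force: 30.0
```

Emit:
{"op": "jog_arm", "data": {
  "plan": [
    [[0.85,0.06,-0.24,0,0,0,0],[0.85,0.14,-0.47,0,0,0,0],[0.85,0.24,-0.69,0.01,0,0,0],[0.85,0.35,-0.91,0.01,0,0,0],[0.85,0.49,-1.11,0.015,0,0,0],[0.85,0.64,-1.3,0.02,0,0,0],[0.85,0.81,-1.48,0.02,0,0,0],[0.85,1.0,-1.64,0.025,0,0,0]]
  ]
}}

```text
clock: 24.75
tool_pos: [0.4506, -0.0557, 0.2037]
eef_rot: [-3.141, 0.0, 1.568]
force: [0.1, -2.8, 6.6]
finger_gap: 0.264
gripper_force: 30.0
```

Emit:
{"op": "jog_arm", "data": {
  "plan": [
    [[0.85,0.2,-0.14,0,0,0,0],[0.85,0.41,-0.27,0,0,0,0],[0.85,0.63,-0.38,0,0,0,0],[0.85,0.85,-0.47,0.005,0,0,0],[0.85,1.09,-0.54,0.01,0,0,0],[0.85,1.33,-0.58,0.01,0,0,0],[0.85,1.57,-0.61,0.015,0,0,0],[0.85,1.81,-0.61,0.02,0,0,0]]
  ]
}}

```text
clock: 25.55
tool_pos: [0.4361, -0.0101, 0.2031]
eef_rot: [-3.141, -0.0, 1.568]
force: [0.4, -2.6, 5.0]
finger_gap: 0.264
gripper_force: 30.0
```

Emit:
{"op": "jog_arm", "data": {
  "plan": [
    [[0.85,0.24,0.02,0,0,0,0],[0.85,0.49,0.05,0,0,0,0],[0.85,0.72,0.11,0.005,0,0,0],[0.85,0.95,0.19,0.01,0,0,0],[0.85,1.18,0.29,0.01,0,0,0],[0.85,1.39,0.41,0.015,0,0,0],[0.85,1.59,0.54,0.02,0,0,0],[0.85,1.78,0.7,0.025,0,0,0]]
  ]
}}

```text
clock: 26.35
tool_pos: [0.4543, 0.0341, 0.2025]
eef_rot: [-3.141, 0.0, 1.568]
force: [1.7, -3.4, 3.3]
finger_gap: 0.262
gripper_force: 30.0
```

Emit:
{"op": "jog_arm", "data": {
  "plan": [
    [[0.85,0.18,0.17,0,0,0,0],[0.85,0.34,0.35,0.005,0,0,0],[0.85,0.48,0.55,0.01,0,0,0],[0.85,0.61,0.76,0.01,0,0,0],[0.85,0.72,0.98,0.015,0,0,0],[0.85,0.8,1.21,0.02,0,0,0],[0.85,0.87,1.44,0.02,0,0,0],[0.85,0.92,1.68,0.025,0,0,0]]
  ]
}}

```text
clock: 27.15
tool_pos: [0.4959, 0.0564, 0.2018]
eef_rot: [-3.14, 0.001, 1.568]
force: [-2.0, -6.3, 4.3]
finger_gap: 0.269
gripper_force: 30.0
```

Emit:
{"op": "jog_arm", "data": {
  "plan": [
    [[0.85,0.01,0.24,0,0,0,0],[0.85,0,0.49,0,0,0,0],[0.85,-0.01,0.73,0.005,0,0,0],[0.85,-0.05,0.97,0.01,0,0,0],[0.85,-0.11,1.21,0.01,0,0,0],[0.85,-0.19,1.44,0.015,0,0,0],[0.85,-0.29,1.66,0.02,0,0,0],[0.85,-0.41,1.88,0.025,0,0,0]]
  ]
}}

```text
clock: 27.95
tool_pos: [0.5433, 0.0464, 0.2012]
eef_rot: [-3.141, -0.001, 1.568]
force: [-3.7, -0.1, 3.2]
finger_gap: 0.27
gripper_force: 30.0
```

Run:
```python
from h import *
P=np.array([[.519,-.0819],[.5429,-.0727],[.5719,-.0372],[.576,-.0086],[.5734,.0066],[.5677,.0204],[.5592,.0327],[.5484,.0428],[.5494,.0420],[.5356,.0504],[.5223,.0551],[.5242,.0547],[.5435,.0463],[.5724,.0099],[.5716,-.0381],[.5401,-.0745],[.4921,-.0817],[.4506,-.0557],[.4361,-.0101],[.4543,.0341],[.4959,.0564]])
s=monitor.get_state(); P=np.vstack([P,s["tool_pos"][:2]])
r=least_squares(lambda q:np.hypot(*(P-q[:2]).T)-q[2],[.506,-.012,.07]);c=r.x;print(c,np.abs(r.fun).max())
print(np.degrees(np.arctan2(P[:,0]-c[0],-(P[:,1]-c[1]))).round(1)); print(s["clock"],s["tool_pos"],s["force"])
```

```text
[ 0.5061294  -0.01305427  0.07007808] 0.0001328829613161664
[  10.6   31.7   69.8   93.6  106.3  118.5  130.8  142.9  141.8  155.1
  166.7  165.1  147.8  109.1   69.1   28.9  -11.6  -52.5  -92.4 -132.3
 -171.6  148. ]
27.95 [0.54328557 0.04636346 0.20117335] [-3.70615979 -0.1016355   3.20337068]
```

The path fits a circle to within 0.13 mm. The drop was between φ = 143° and 155°, and the crank is now at 148° after a full turn. I'll add 4° and settle.

Emit:
{"op": "jog_arm", "data": {
  "plan": [
    [[0.85,-0.05,0.08,0,0,0,0],[0.85,-0.11,0.16,0.003,0,0,0],[0.85,-0.11,0.16,0.003,0,0,0],[0.85,-0.11,0.16,0.003,0,0,0],[0.85,-0.11,0.16,0.003,0,0,0]]
  ]
}}

```text
clock: 28.45
tool_pos: [0.5474, 0.0435, 0.2012]
eef_rot: [3.141, -0.0, 1.568]
force: [-0.4, -0.6, 0.5]
finger_gap: 0.265
gripper_force: 30.0
```

Run:
```python
from h import *
import cv2
I=vision.grab_frame("scene")[:,:,::-1]; vision.grab_frame("top")
s=monitor.get_state(); p=s["tool_pos"]
print(s["clock"],p,s["force"],s["joint_vel"].round(4),s["finger_gap"],np.degrees(np.arctan2(p[0]-.50613,-(p[1]+.01305))))
cv2.imwrite("pics/s6.png",cv2.resize(I[90:370,250:570],(640,560),interpolation=cv2.INTER_CUBIC))
```

```text
28.55 [0.54731059 0.04359157 0.20124171] [-0.00633944 -1.04858855  0.98443389] [ 0.      0.0006 -0.0019  0.0006  0.0029  0.0004] 0.26623351860016614 143.98141681820553
```

View pics/s6.png

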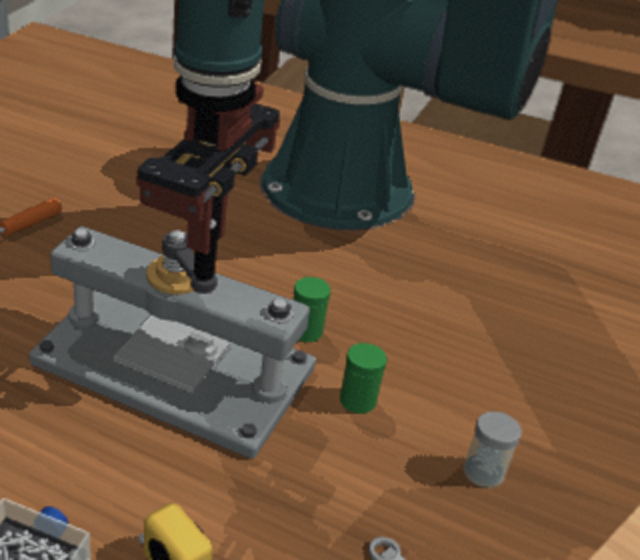

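The picture shows the handle still gripped at (205,245), the screw sunk lower in its nut at (175,265), and the jar upright at (492,450). The arm is still and the forces are near zero, so I'm handing in.

```bash
python3 -c "
from station import manip
print(manip.finish_job())"
```

```text
the job is handed in; nothing more can be done
None
```

The jar stands upright on the bench to the left of the press; the screw dropped into its thread and was turned forward about one full turn, and the job was handed in with the handle still gripped and the arm still.

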